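Take a hardness reading on nested rubber foot cups

ROBOT

A 6-joint arm with a two-finger parallel gripper is mounted at the origin on a cart in front of the work surface, level with it; the furniture and walls round the work are solid. World frame = base frame: x ahead of the robot, y to its left, z up, the work surface at z = 0. Lengths are in m, angles in rad, forces in N, time in s.
With the tool pointing down it reaches from about 0.25 to 0.775 m from the base axis. Payload 4 kg.
Tool frame: the origin (TCP) lies at the very end of the fingers, on their centre line; the grasp point (between the pads) lies 19 mm behind it (robot.hold_point_z is the distance from the TCP to the grasp point, in m); z points along the fingers, y is the line along which they close (so a half turn about z gives the same grasp; the last joint's range is limited). The gripper opens to 94 mm and grips with 3 to 60 N. Pads are 16 mm wide; open, the fingers measure 119 mm over their backs; the gripper's body (75 mm by 177 mm) begins 78 mm behind the grasp point.
Start: joints at [1.075, 0.087, 1.371, -0, 1.684, -0.103], TCP at [0.211, 0.508, 0.206] pointing down, gripper open.
Joint ranges: [-3.1, 3.1], [-0.76, 2.03], [0.27, 2.55], [-1.08, 4.22], [0.17, 2.65], [-2.57, 2.57]. Speed limits (rad/s): [2.79, 2.79, 3.14, 3.14, 3.14, 3.14].

INTERFACE

Orientations are given as [roll, pitch, yaw] about the fixed x, y, z axes, in that order (R = Rz(yaw) Ry(pitch) Rx(roll)).
In Python, from bench import robot gives the robot as it stands.
- The arm moves only by the tool carry_out, never from a script. Its argument "steps" is a list of rows, each a list of 3 entries, a list of its own where there are three numbers: the shift along the tool's x, y, z in m, then the turn about the tool's z in units of 10 degrees (1.0 is 10 degrees), then the closure, from -1 (fully open) to 1 (shut). In form: [[[tx, ty, tz], roll, jaw], ...]. A call has 1 to 10 rows; each row is the pose to reach, as a shift and turn from the pose commanded when the call began, along the tool's axes at that moment; what a row does not reach only later rows make up. A row lasts 1/8 s, in which the tool goes at most 62.5 mm and 10.7 degrees, less where a joint would pass 70% of its speed; a pose out of reach is approached as far as the arm can. A call with a gripper value outside its range is refused whole. The fingers move at their own pace and stop on an object; the grip force is fixed at half the most. Time passes only in rows, so rows that repeat a pose let the fingers close. It gives the time, the measured TCP pose, the force, the opening and the grip force at its end, in the units of the state.
- robot.get_obs(): the state, without advancing time (a new reading comes with each control period).
- robot.snapshot(name): name is "scene" or "top" or "wrist"; returns a dict with "image" (420x560x3 uint8, red, green, blue), "z_map" (420x560 float32, m along the optical axis (not along the pixel's ray), 0 where there is no reading), "mtx" (3x3 intrinsics, pixels), "R" (3x3) and "t" (3): a world point X has camera coordinates R X + t. Camera axes: x right, y down, z forward; pixel columns grow to the right and rows downward; lengths in m; the calibration is good to about 2 mm. A picture is of the moment at which its call begins.
- robot.close_job(): hands the job in; it is judged then, once.
The state is a dict: "time": time; "joint_positions": joint angles; "qvel": joint speeds; "joint_torque": joint torques, N m; "tool_pos": TCP position; "ee_rot": TCP orientation; "wrist_force": force on the tool from outside, world axes, zero at the start; "wrist_torque": the same for the moment, N m; "width": finger opening in m; "finger_force": force on a finger pad.
Only numpy, scipy, OpenCV 4.12 (cv2) and the standard library are available. Lean on these libraries where they do the work, as an engineer would, in place of code of your own. Each camera call takes 0.05 s, during which the arm holds its last target. There are 200 camera calls.

TASK

Check the hardness of the rubber foot cups: one pad alone is too thin for a true reading, so fit the plain cup, mouth down, fully home over the steel former, then nest the cup with the chalk ring fully home over it. Then lift the hardness tester out of its stand and, holding it upright, press its foot gently down flush on the rubber inside the chalk ring, so that its sprung pin is pushed home. Finish still holding the tester there, upright and lightly pressed, without letting go; leave the other things on the table where they lie.

Things in the scene. Friction and masses are not known exactly. Their poses are not given: they have to be found in the camera images.
- cup_plain: plain black rubber foot cup, loose, 70 g, mouth down, pad unmarked. Solid round pad on top, diameter 54, upright sides 24.5 to 34 above the rim (grip here); below, a flared skirt, 62 across at its shoulder (23 above the rim), 80 at the rim. Cavity 20 deep, 74 wide at the mouth, 58 at its flat roof; pad 14 thick. All mm. Origin: centre of the rim plane, z up through the pad
- cup_ringed: second rubber foot cup of the same shape and size as cup_plain, also mouth down, told by a thin white chalk ring drawn on top of its pad. Nested home over the other cup it sits 14 mm higher than that one (pad on pad, about 2 mm play all round). Origin and axes as for cup_plain; the ring lies 8 mm off the axis toward its own +x
- ring_center (a point): centre of the chalk ring (inner diameter 28 mm) on top of the ringed cup's pad, z = the pad's top face; the tester's 18 mm foot goes here
- former_top (a point): centre of the flat top of the fixed steel former: a plug 54 mm in diameter, 26 mm high, on a round flange 100 mm in diameter and 8 mm thick; its top is 34 mm above the table. A cup fully home over it has its roof on this top, so the cup's origin is 20 mm below this point (about 2 mm play all round)
- stand: fixed wooden block, 64 x 84 x 58 mm (x, y, z), with an upright through hole 22 mm in diameter in the middle, in which the tester hangs (its shoulders rest on the block's top), and an empty 8 mm hole near a corner. Origin: centre of its underside
- tester: pocket hardness tester, loose, 170 g, hanging upright in the stand: grey box body 28 x 44 x 60 mm (own x, y, z), 46 to 106 mm above the foot, over a steel nose 18 mm in diameter that ends in the flat foot. Display on its -x side; grip the ribbed sides, 44 mm apart along own y, 20 mm below the top. Lift 55 mm to clear the stand. Origin: centre of the foot's underside, z up along the tester
- tester_foot (a point): centre of the flat underside of the tester's foot (the same point as the origin of tester), 12 mm above the table while it hangs in the stand; the sprung pin sticks out 5 mm below it
- indenter (a joint): travel of the tester's sprung pin (5 mm in diameter) into the foot, m: 0 = free, sticking out 5 mm; 0.005 = pushed in level with the foot, which then rests flush. The spring takes about 1 N to start and 5.6 N when fully in; beyond that the foot meets the rubber hard
- pattern_weight: bystander: grey cast pattern weight with a knob, 72 mm across, 52 mm high, heavy, stays put
- tape_roll: bystander: roll of adhesive tape lying flat, 104 mm across, 25 mm high, loose
- bone_folder: bystander: cream flat bone folder with round ends, 24 x 100 x 8 mm, loose
- cut_wedge: bystander: dark wooden wedge, 36 x 100 x 30 mm, loose
- blue_clip: bystander: blue spring clip, 32 x 54 x 29 mm, loose
Mind the look-alikes: they are no part of the job. What is shaped like the tester but green or purple is not meant.

How it is judged:
By the outcome, as a careful person would: the job done as asked, in the order asked, and still so for the second after the job is handed in, while the arm keeps its last pose, push and grip.
It also fails if it takes over 67 s, if anything falls off the work surface, if the arm or the gripper's body presses on something with over 40 N, if the wrist force passes 120 N, or if a joint passes its speed limit or range.

## Working session

There is one attempt and no reset: what is moved stays moved. The work goes in short steps, Python scripts to look and compute and a tool call to move; the robot and the scene stay as the last step left them, time stands still between calls to the robot, and variables do not carry over. Pictures are saved under pics/ and viewed, at most 10 in all, crops included, and the job is handed in when it is done.

Besides the shell and the picture viewer there is one more tool, called after "Emit:" by a JSON object that holds its "op" and its "data", one argument or row to a line. carry_out: Moves the arm, as the interface text tells. Its arguments: {"type":"object","properties":{"steps":{"type":"array","items":{"type":"array"}}},"required":["steps"]}

```bash
mkdir -p pics; ls; cat > h.py <<'E'
import numpy as np, cv2
from bench import robot
def snap(n,f=None):
    s=robot.snapshot(n)
    if f: cv2.imwrite('pics/'+f,s['image'][:,:,::-1])
    return s
def cloud(s):
    z=s['z_map'].astype(float);v,u=np.mgrid[:z.shape[0],:z.shape[1]]
    K=s['mtx'];p=np.stack([(u-K[0,2])/K[0,0]*z,(v-K[1,2])/K[1,1]*z,z],-1)
    w=(p-s['t'])@s['R'];w[z==0]=np.nan
    return w
E
python3 - <<'E'
from h import *
for n in('scene','top'):
    s=snap(n,n+'0.png');np.savez('/tmp/'+n,**s)
    print(n,s['mtx'].round(1).tolist(),(-s['R'].T@s['t']).round(3),s['R'].round(2).tolist())
print(robot.get_obs())
E
```

```text
pics
scene [[390.8, 0.0, 283.4], [0.0, 390.8, 211.4], [0.0, 0.0, 1.0]] [-0.029 -0.628  0.581] [[0.81, -0.59, 0.02], [-0.3, -0.43, -0.85], [0.51, 0.68, -0.52]]
top [[520.5, 0.0, 276.5], [0.0, 520.5, 201.9], [0.0, 0.0, 1.0]] [0.347 0.077 1.556] [[-0.0, -1.0, 0.01], [-1.0, 0.0, -0.09], [0.09, -0.01, -1.0]]
{'time': 0.1, 'joint_positions': array([ 1.07489199e+00,  8.78975784e-02,  1.37209273e+00, -7.12306733e-06,
        1.68358498e+00, -1.03128917e-01]), 'qvel': array([-0.00141909, -0.00200352, -0.00231049,  0.00073792, -0.00044866,
        0.00042811]), 'joint_torque': array([ 3.00659238e-03, -3.41251767e+01, -3.03302479e+01,  7.20316591e-02,
        3.03498027e-02, -8.18768285e-05]), 'tool_pos': array([0.21030282, 0.50767795, 0.20441747]), 'ee_rot': array([-3.13961982e+00, -1.97062761e-04,  2.74881625e+00]), 'wrist_force': array([ 0.10163452, -0.4388205 , -0.05810918]), 'wrist_torque': array([ 0.02830539,  0.02914653, -0.0257378 ]), 'finger_force': 0.0, 'width': 0.09357977603736976}
```

View pics/top0.png

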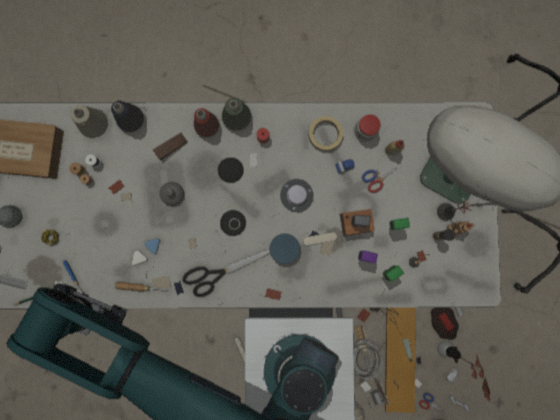

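View pics/scene0.png

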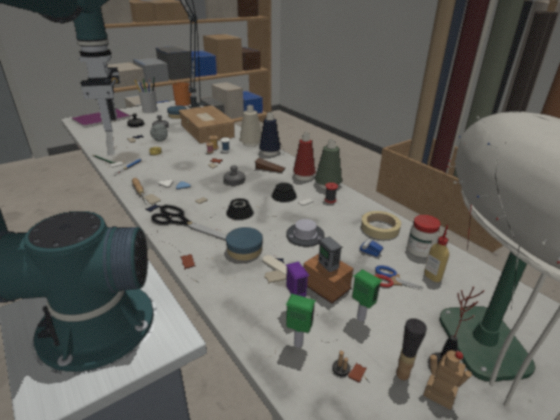

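Top view: plain cup (231,170), chalk-ringed cup (233,223), former (297,195), and stand with grey tester (358,223). The look-alikes are green testers at (400,224) and (394,273), a purple one at (368,257), and the pattern weight at (172,194). In the scene view the stand with the grey tester is at (328,265), the ringed cup at (238,208) and the plain cup at (284,191). I'll check these in one crop and measure them.

```bash
python3 - <<'E'
from h import *
a=np.load('/tmp/top.npz');b=np.load('/tmp/scene.npz')
i=a['image'][140:290,200:420,::-1];j=b['image'][160:340,210:410,::-1]
i=cv2.resize(i,(800,545),interpolation=cv2.INTER_CUBIC)
cv2.imwrite('pics/c1.png',np.clip(i*1.6,0,255).astype('uint8'))
W=cloud(a)
def P(n,u,v,r=2):print(n,np.nanmedian(W[v-r:v+r+1,u-r:u+r+1].reshape(-1,3),0).round(4))
for n,u,v in[('plain',231,170),('ring',233,223),('former',297,195),('stand',345,232),('tester',361,221),('jar',285,250),('table',320,270),('purple',368,257),('green',400,224)]:P(n,u,v)
V=cloud(b)
# per-object clusters from both views by height slices
def circ(W,c,r,z0,z1):
    m=(np.hypot(W[...,0]-c[0],W[...,1]-c[1])<r)&(W[...,2]>z0)&(W[...,2]<z1)
    q=W[m];
    if len(q)<6:return len(q)
    (x,y),rr=cv2.minEnclosingCircle(q[:,:2].astype('float32'))
    return len(q),round(x,4),round(y,4),round(rr,4),np.median(q[:,2]).round(4)
for n,u,v,r,z0,z1 in[('plain',231,170,.05,.028,.045),('ring',233,223,.05,.028,.045),('former',297,195,.06,.027,.045),('tester',361,221,.06,.1,.14),('stand',358,223,.08,.05,.07)]:
    c=np.nanmedian(W[v-2:v+3,u-2:u+3].reshape(-1,3),0)
    print(n,'top',circ(W,c,r,z0,z1),'scene',circ(V,c,r,z0,z1))
E
```

```text
plain [0.5858 0.197  0.0325]
ring [0.4289 0.1905 0.0338]
former [0.5104 0.0027 0.034 ]
stand [ 0.401  -0.1358  0.0407]
tester [ 0.4288 -0.17    0.1189]
jar [0.3497 0.0388 0.0378]
table [ 0.2904 -0.0657  0.0004]
purple [ 0.3296 -0.1893  0.1113]
green [ 0.4207 -0.2792  0.1106]
plain top (257, 0.5929, 0.202, 0.0279, np.float64(0.0335)) scene (156, 0.5894, 0.2015, 0.0295, np.float64(0.0349))
ring top (262, 0.4332, 0.1932, 0.0301, np.float64(0.0345)) scene (191, 0.4323, 0.1952, 0.0311, np.float64(0.035))
former top (253, 0.5148, 0.0033, 0.0268, np.float64(0.0343)) scene (242, 0.5111, 0.0035, 0.0284, np.float64(0.0348))
tester top (177, 0.4324, -0.1727, 0.0252, np.float64(0.1174)) scene (322, 0.4299, -0.1721, 0.0255, np.float64(0.1162))
stand top (445, 0.4135, -0.1747, 0.0646, np.float64(0.0583)) scene (718, 0.4293, -0.1728, 0.0526, np.float64(0.0586))
```

View pics/c1.png

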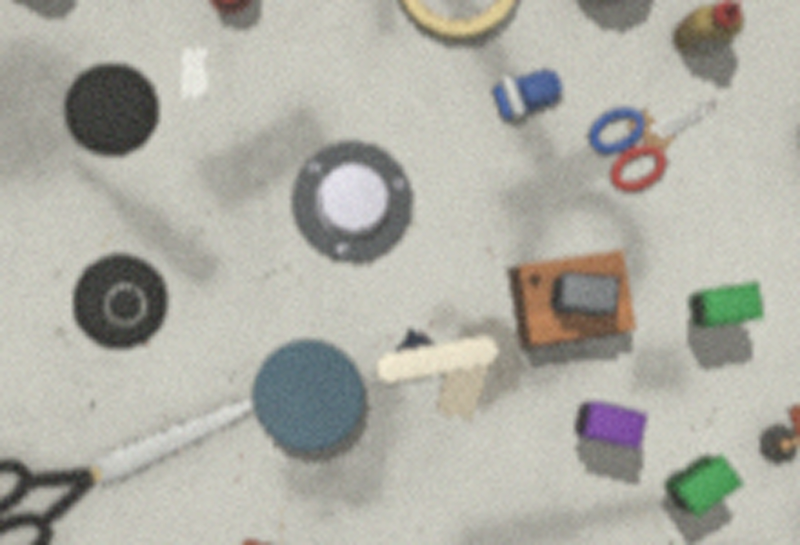

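The crop confirms the choice: plain cup at crop (112,110), ringed cup at (121,301) with the ring offset, steel former at (352,198), and the grey tester in the stand at (587,292). Now I'll go above the plain cup.

Emit:
{"op": "carry_out", "data": {
  "steps": [
    [[-0.468, -0.137, -0.02], -2.25, -1],
    [[-0.468, -0.137, -0.02], -2.25, -1],
    [[-0.468, -0.137, -0.02], -2.25, -1],
    [[-0.468, -0.137, -0.02], -2.25, -1],
    [[-0.468, -0.137, -0.02], -2.25, -1],
    [[-0.468, -0.137, -0.02], -2.25, -1],
    [[-0.468, -0.137, -0.02], -2.25, -1],
    [[-0.468, -0.137, -0.02], -2.25, -1],
    [[-0.468, -0.137, -0.02], -2.25, -1],
    [[-0.468, -0.137, -0.02], -2.25, -1]
  ]
}}

```text
time: 1.35
tool_pos: [0.59, 0.2025, 0.2246]
ee_rot: [3.141, -0.002, 3.141]
wrist_force: [0.6, 0.6, 0.1]
width: 0.0939
finger_force: 0.0
```

```bash
cat >> h.py <<'E'
from scipy.spatial.transform import Rotation as Ro
def go(p,yaw=None):
    o=robot.get_obs();R=Ro.from_euler('xyz',o['ee_rot']);y=o['ee_rot'][2]
    d=R.inv().apply(np.array(p)-o['tool_pos'])
    r=0 if yaw is None else -np.degrees((yaw-y+np.pi/2)%np.pi-np.pi/2)/10
    print('go',d.round(4),'roll',round(r,3),'at',o['tool_pos'].round(4),o['ee_rot'].round(4),'t',o['time'].round(2),'w',round(o['width'],4),'F',o['wrist_force'].round(1))
def seg(W,c,r,z0,z1):
    m=(np.hypot(W[...,0]-c[0],W[...,1]-c[1])<r)&(W[...,2]>z0)&(W[...,2]<z1)
    return m.astype('uint8')
def pixcirc(s,m,z):
    # fit ellipse to largest blob's contour in the image, map contour to plane z, fit circle
    cs,_=cv2.findContours(m,cv2.RETR_EXTERNAL,cv2.CHAIN_APPROX_NONE);c=max(cs,key=cv2.contourArea)[:,0,:].astype(float)
    K=s['mtx'];d=np.c_[(c[:,0]-K[0,2])/K[0,0],(c[:,1]-K[1,2])/K[1,1],np.ones(len(c))]@s['R'];o=-s['R'].T@s['t']
    p=o+d*((z-o[2])/d[:,2])[:,None]
    A=np.c_[2*p[:,:2],np.ones(len(p))];x=np.linalg.lstsq(A,(p[:,:2]**2).sum(1),rcond=None)[0]
    return x[:2].round(4),round(float(np.sqrt(x[2]+x[0]**2+x[1]**2)),4)
E
python3 - <<'E'
from h import *
s=snap('wrist','w1.png');W=cloud(s);np.savez('/tmp/w1',**s)
print('cam',(-s['R'].T@s['t']).round(3),s['mtx'].round(1).tolist(),s['R'].round(2).tolist())
for c in [(.59,.2015)]:
    m=seg(W,c,.05,.028,.045);print(m.sum(),pixcirc(s,m,.034),np.median(W[...,2][m>0]))
go((.59,.2015,.1),np.pi)
E
```

```text
cam [0.517 0.204 0.405] [[360.5, 0.0, 277.1], [0.0, 360.5, 207.9], [0.0, 0.0, 1.0]] [[0.0, 1.0, -0.0], [0.97, -0.0, 0.25], [0.25, -0.0, -0.97]]
2057 (array([0.59  , 0.2047]), 0.0266) 0.03482398186194269Traceback (most recent call last):
  File "<stdin>", line 6, in <module>
  File "h.py", line 17, in go
    print('go',d.round(4),'roll',round(r,3),'at',o['tool_pos'].round(4),o['ee_rot'].round(4),'t',o['time'].round(2),'w',round(o['width'],4),'F',o['wrist_force'].round(1))
                                                                                                 ^^^^^^^^^^^^^^^
AttributeError: 'float' object has no attribute 'round'
```

View pics/w1.png

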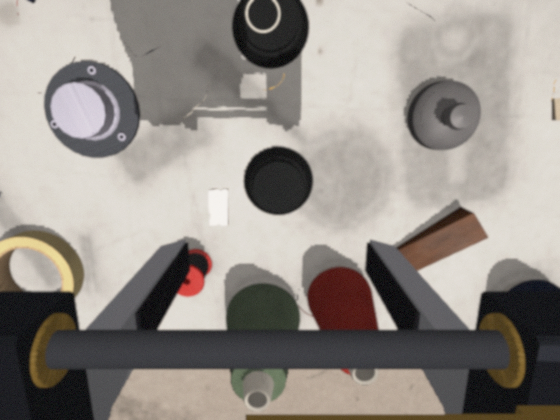

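The wrist view shows the plain cup at (278,180), the ringed cup at (270,25), the former at (80,108), and tall cone bottles at (262,320) and (345,300). I'll measure all of these, including how far away the cones are.

```bash
sed -i "s/o\['time'\].round(2)/round(o['time'],2)/" h.py; python3 - <<'E'
from h import *
s=np.load('/tmp/w1.npz');W=cloud(s);t=np.load('/tmp/top.npz');T=cloud(t)
b=np.load('/tmp/scene.npz');B=cloud(b)
for n,c in [('plain',(.59,.203)),('ring',(.433,.195)),('former',(.513,.0033))]:
    for k,S,w in(('wrist',s,W),('top',t,T),('scene',b,B)):
        m=seg(w,c,.04,.028,.045);print(n,k,m.sum(),pixcirc(S,m,.034),np.median(w[...,2][m>0]).round(4))
m=(T[...,0]>.55)&(T[...,1]>.05)&(T[...,1]<.4)&(T[...,2]>.08);q=T[m];print('cones',q.min(0).round(3),q.max(0).round(3))
m=(T[...,0]<.68)&m;print(T[m].shape, T[m].max(0) if m.any() else '')
go((.59,.204,.1),np.pi)
E
```

```text
plain wrist 2057 (array([0.59  , 0.2047]), 0.0266) 0.0348
plain top 257 (array([0.5921, 0.2016]), 0.0258) 0.0335
plain scene 156 (array([0.587 , 0.1992]), 0.0293) 0.0349
ring wrist 2476 (array([0.4342, 0.1969]), 0.025) 0.0347
ring top 262 (array([0.4331, 0.1942]), 0.026) 0.0345
ring scene 191 (array([0.4288, 0.1913]), 0.029) 0.035
former wrist 2490 (array([0.513 , 0.0073]), 0.0271) 0.0348
former top 248 (array([0.5153, 0.0034]), 0.0253) 0.0345
former scene 237 (array([0.5106, 0.0014]), 0.0284) 0.0348
cones [0.697 0.151 0.08 ] [0.779 0.3   0.153]
(0, 3) 
go [-0.0006  0.0008  0.1251] roll 0.005 at [0.5896 0.2032 0.2251] [ 3.1412e+00 -1.2000e-03 -3.1407e+00] t 1.4 w 0.0942 F [-0.2  0.2  0.1]
```

Emit:
{"op": "carry_out", "data": {
  "steps": [
    [[0, 0, 0.06], 0, -1],
    [[0, 0, 0.12], 0, -1],
    [[0, 0, 0.17], 0, -1],
    [[0, 0, 0.198], 0, -1],
    [[0, 0, 0.198], 0, -1],
    [[0, 0, 0.198], 0, 1],
    [[0, 0, 0.198], 0, 1],
    [[0, 0, 0.198], 0, 1],
    [[0, 0, 0.198], 0, 1],
    [[0, 0, 0.198], 0, 1]
  ]
}}

```text
time: 2.65
tool_pos: [0.5908, 0.2025, 0.0281]
ee_rot: [3.141, 0.001, 3.141]
wrist_force: [-0.8, -0.6, 1.5]
width: 0.0528
finger_force: 30.0
```

Emit:
{"op": "carry_out", "data": {
  "steps": [
    [[0, 0, -0.03], 0, 1],
    [[0, 0, -0.075], 0, 1],
    [[0.02, -0.05, -0.075], 0, 1],
    [[0.04, -0.1, -0.075], 0, 1],
    [[0.06, -0.15, -0.075], 0, 1],
    [[0.077, -0.198, -0.075], 0, 1],
    [[0.077, -0.198, -0.075], 0, 1],
    [[0.077, -0.198, -0.075], 0, 1]
  ]
}}

```text
time: 3.65
tool_pos: [0.5135, 0.0047, 0.1025]
ee_rot: [3.141, 0.0, 3.141]
wrist_force: [-0.2, 1.3, -0.8]
width: 0.0532
finger_force: 30.0
```

```bash
python3 - <<'E'
from h import *
s=snap('wrist','w2.png');W=cloud(s);np.savez('/tmp/w2',**s)
print('cam',(-s['R'].T@s['t']).round(3))
t=snap('top');T=cloud(t);go((.513,.005,.1))
zc=robot.get_obs()['tool_pos'][2]+.008
for k,S,w in(('wrist',s,W),('top',t,T)):
  for c,z in(((.513,.005),zc),):
    m=seg(w,c,.04,z-.008,z+.006);print(k,m.sum(),pixcirc(S,m,z) if m.sum()>9 else '')
m=seg(W,(.513,.005),.06,.003,.015);print('flange px',m.sum())
E
```

```text
cam [0.44  0.006 0.283]
go [ 0.0007 -0.0005  0.0024] roll 0 at [0.5137 0.0055 0.1024] [ 3.141  -0.     -3.1404] t 3.75 w 0.0528 F [-0.1  0.6 -0.8]
wrist 8578 (array([0.5107, 0.0059]), 0.0289)
top 44 (array([0.4989, 0.0061]), 0.0134)
flange px 3432
```

View pics/w2.png

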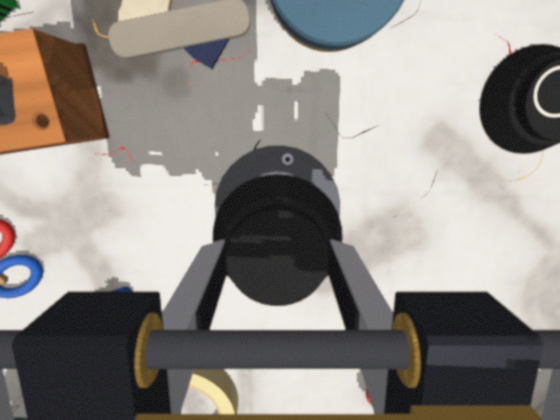

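The cup is held level over the former. The flange's front edge is at (278,146), which puts the former's centre at x≈0.5126, and its column matches the cup's. Lowering now.

Emit:
{"op": "carry_out", "data": {
  "steps": [
    [[0.001, 0, 0.02], 0, 1],
    [[0.001, 0, 0.035], 0, 1],
    [[0.001, 0, 0.045], 0, 1],
    [[0.001, 0, 0.052], 0, 1],
    [[0.001, 0, 0.057], 0, 1],
    [[0.001, 0, 0.057], 0, 1]
  ]
}}

```text
time: 4.5
tool_pos: [0.5124, 0.0044, 0.0453]
ee_rot: [3.141, -0.0, 3.141]
wrist_force: [0.5, 0.5, -1.2]
width: 0.0529
finger_force: 30.0
```

Emit:
{"op": "carry_out", "data": {
  "steps": [
    [[0, 0, 0.002], 0, 1],
    [[0, 0, 0.004], 0, 1],
    [[0, 0, 0.005], 0, 1],
    [[0, 0, 0.005], 0, 1]
  ]
}}

```text
time: 5.0
tool_pos: [0.5129, 0.0044, 0.042]
ee_rot: [-3.142, 0.001, 3.141]
wrist_force: [-2.3, -0.2, 5.0]
width: 0.0529
finger_force: 30.0
```

Emit:
{"op": "carry_out", "data": {
  "steps": [
    [[0, 0, 0], 0, -1],
    [[0, 0, 0], 0, -1],
    [[0, 0, 0], 0, -1],
    [[0, 0, -0.05], 0, -1],
    [[0, 0, -0.1], 0, -1],
    [[0.025, 0.055, -0.14], 0, -1],
    [[0.05, 0.11, -0.16], 0, -1],
    [[0.079, 0.165, -0.16], 0, -1],
    [[0.079, 0.191, -0.16], 0, -1],
    [[0.079, 0.191, -0.16], 0, -1]
  ]
}}

```text
time: 6.25
tool_pos: [0.4327, 0.1972, 0.2005]
ee_rot: [3.141, 0.0, -3.137]
wrist_force: [-0.6, -0.2, -0.7]
width: 0.094
finger_force: 0.0
```

```bash
python3 - <<'E'
from h import *
s=snap('wrist','w3.png');W=cloud(s)
t=snap('top');T=cloud(t);b=snap('scene');B=cloud(b)
for n,c,z in [('ring',(.433,.195),.034),('plainhome',(.513,.0044),.048)]:
    for k,S,w in(('wrist',s,W),('top',t,T),('scene',b,B)):
        m=seg(w,c,.04,z-.006,z+.011);print(n,k,m.sum(),pixcirc(S,m,z) if m.sum()>20 else '',np.median(w[...,2][m>0]).round(4))
# chalk ring
m=seg(W,(.433,.195),.03,.028,.045);g=s['image'].mean(2);q=W[(m>0)&(g>130)]
(x,y),r=cv2.minEnclosingCircle(q[:,:2].astype('float32'));print('chalk',len(q),x,y,r)
go((.4335,.1955,.027),np.pi)
E
```

```text
ring wrist 2349 (array([0.4304, 0.1969]), 0.0266) 0.0349
ring top 36 (array([0.4198, 0.1927]), 0.0135) 0.0345
ring scene 194 (array([0.4284, 0.1912]), 0.0292) 0.035
plainhome wrist 2289 (array([0.5111, 0.0072]), 0.0277) 0.049
plainhome top 275 (array([0.514 , 0.0031]), 0.0264) 0.0483
plainhome scene 239 (array([5.096e-01, 5.000e-04]), 0.0285) 0.0487
chalk 251 0.4265819787979126 0.1894407570362091 0.01666676625609398
go [0.     0.001  0.1731] roll -0.004 at [0.4336 0.1946 0.2001] [-3.1408e+00 -5.0000e-04  3.1408e+00] t 6.4 w 0.0938 F [-0.2  1.3 -0.5]
```

View pics/w3.png

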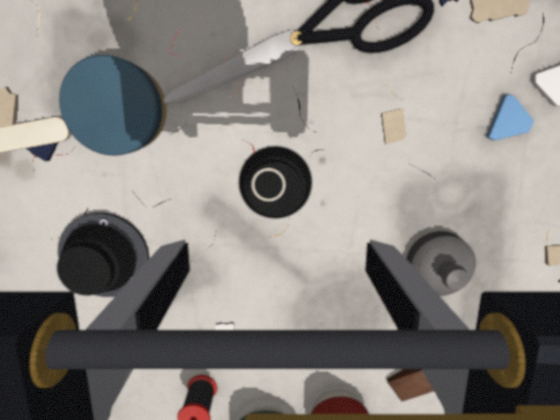

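The plain cup is home: its pad top is at 48–49 mm. The ringed cup is at (275,182) in the wrist view with the chalk ring at (268,184), 8.4 mm off the axis as expected. Grasping it now.

Emit:
{"op": "carry_out", "data": {
  "steps": [
    [[0.001, 0, 0.06], 0, -1],
    [[0.001, 0, 0.12], 0, -1],
    [[0.001, 0, 0.155], 0, -1],
    [[0.001, 0, 0.173], 0, -1],
    [[0.001, 0, 0.173], 0, -1],
    [[0.001, 0, 0.173], 0, 1],
    [[0.001, 0, 0.173], 0, 1],
    [[0.001, 0, 0.173], 0, 1],
    [[0.001, 0, 0.173], 0, 1],
    [[0.001, 0, 0.173], 0, 1]
  ]
}}

```text
time: 7.65
tool_pos: [0.4327, 0.1956, 0.0279]
ee_rot: [3.141, 0.001, -3.142]
wrist_force: [-0.3, -0.4, 0.8]
width: 0.053
finger_force: 30.0
```

Emit:
{"op": "carry_out", "data": {
  "steps": [
    [[0, 0, -0.04], 0, 1],
    [[0, 0, -0.09], 0, 1],
    [[-0.025, -0.06, -0.09], 0, 1],
    [[-0.05, -0.12, -0.09], 0, 1],
    [[-0.08, -0.17, -0.09], 0, 1],
    [[-0.08, -0.191, -0.09], 0, 1],
    [[-0.08, -0.191, -0.09], 0, 1],
    [[-0.08, -0.191, -0.06], 0, 1],
    [[-0.08, -0.191, -0.04], 0, 1],
    [[-0.08, -0.191, -0.032], 0, 1]
  ]
}}

```text
time: 8.9
tool_pos: [0.5112, 0.0059, 0.058]
ee_rot: [3.141, -0.003, -3.14]
wrist_force: [0.9, 0.2, -0.2]
width: 0.0532
finger_force: 30.0
```

Emit:
{"op": "carry_out", "data": {
  "steps": [
    [[0, 0, 0.002], 0, 1],
    [[0, 0, 0.004], 0, 1],
    [[0, 0, 0.005], 0, 1],
    [[0, 0, 0.005], 0, 1]
  ]
}}

```text
time: 9.4
tool_pos: [0.5131, 0.0047, 0.0559]
ee_rot: [3.141, 0.002, 3.142]
wrist_force: [-1.9, 1.4, 5.0]
width: 0.0529
finger_force: 30.0
```

Emit:
{"op": "carry_out", "data": {
  "steps": [
    [[0, 0, 0], 0, -1],
    [[0, 0, 0], 0, -1],
    [[0, 0, 0], 0, -1],
    [[0, 0, -0.05], 0, -1],
    [[0, 0, -0.1], 0, -1],
    [[0, 0, -0.16], 0, -1],
    [[0, 0, -0.16], 0, -1],
    [[0, 0, -0.16], 0, -1]
  ]
}}

```text
time: 10.4
tool_pos: [0.5122, 0.0044, 0.2138]
ee_rot: [3.141, -0.001, 3.141]
wrist_force: [0.3, -1.0, -0.4]
width: 0.094
finger_force: 0.0
```

```bash
cat >> h.py <<'E'
def chalk(s,W,c,z,r=.03):
    g=s['image'].astype(float).mean(2);m=seg(W,c,r,z-.006,z+.008)>0
    k=(m&(g>np.nanmedian(g[m])+50)).astype('uint8')
    return int(k.sum()),pixcirc(s,k,z),pixcirc(s,m.astype('uint8'),z),np.median(W[...,2][m]).round(4)
def box(s,W,c,z0,z1):
    m=seg(W,c,.06,z0,z1)>0;q=W[m][:,:2].astype('float32');return int(m.sum()),cv2.minAreaRect(q),np.median(W[m][:,2]).round(4)
E
python3 - <<'E'
from h import *
s=snap('wrist','w4.png');W=cloud(s);np.savez('/tmp/w4',**s)
print('wrist chalk r, cup',chalk(s,W,(.513,.0045),.062))
t=np.load('/tmp/top.npz');T=cloud(t);b=snap('scene');B=cloud(b)
for k,S,w in(('top',t,T),('scene',b,B),('wrist',s,W)):print(k,box(S,w,(.43,-.172),.112,.126))
go((.4305,-.172,.2))
E
```

```text
wrist chalk r, cup (406, (array([ 0.5068, -0.0007]), 0.0166), (array([0.5107, 0.0062]), 0.0267), np.float64(0.0629))
top (161, ((0.4324797987937927, -0.17240701615810394), (0.04425612837076187, 0.028609441593289375), 85.18929290771484), np.float64(0.1176))
scene (212, ((0.42936182022094727, -0.1725754588842392), (0.04551839828491211, 0.026883738115429878), 86.49481201171875), np.float64(0.118))
wrist (2477, ((0.430562287569046, -0.16975857317447662), (0.046839889138936996, 0.028561875224113464), 84.58377838134766), np.float64(0.1184))
go [ 0.0808 -0.1765  0.0124] roll 0 at [0.5114 0.0045 0.2121] [ 3.1411 -0.0041  3.1414] t 10.5 w 0.0938 F [-0.4  1.2 -0.4]
```

View pics/w4.png

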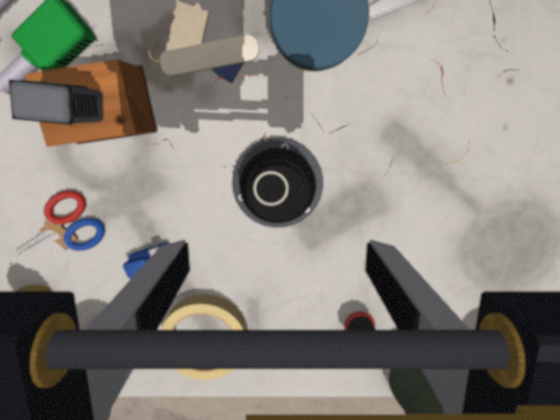

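The stack is nested: the pad top reads about 62 mm, and the chalk ring is at (271,187), 7.9 mm off the cup axis. Next I'll hover over the tester with a 4.5° turn.

Emit:
{"op": "carry_out", "data": {
  "steps": [
    [[0.02, -0.05, 0], 0.45, -1],
    [[0.04, -0.1, 0], 0.45, -1],
    [[0.06, -0.15, 0], 0.45, -1],
    [[0.08, -0.176, 0], 0.45, -1],
    [[0.08, -0.176, 0], 0.45, -1],
    [[0.08, -0.176, 0], 0.45, -1]
  ]
}}

```text
time: 11.25
tool_pos: [0.4323, -0.1709, 0.2132]
ee_rot: [3.14, -0.002, 3.063]
wrist_force: [-0.2, 0.6, -0.0]
width: 0.0938
finger_force: 0.0
```

```bash
python3 - <<'E'
from h import *
s=snap('wrist','w5.png');W=cloud(s)
t=snap('top');T=cloud(t)
print('wrist',box(s,W,(.43,-.172),.112,.126))
print('top chalk',chalk(t,T,(.513,.0045),.062))
print('wrist chalk',chalk(s,W,(.513,.0045),.062))
go((.4315,-.172,.079),3.063)
E
```

```text
wrist (1951, ((0.4304489493370056, -0.1698339432477951), (0.04427158460021019, 0.028921861201524734), 84.55341339111328), np.float64(0.1184))Traceback (most recent call last):
  File "<stdin>", line 5, in <module>
  File "h.py", line 31, in chalk
    return int(k.sum()),pixcirc(s,k,z),pixcirc(s,m.astype('uint8'),z),np.median(W[...,2][m]).round(4)
                        ~~~~~~~^^^^^^^
  File "h.py", line 23, in pixcirc
    cs,_=cv2.findContours(m,cv2.RETR_EXTERNAL,cv2.CHAIN_APPROX_NONE);c=max(cs,key=cv2.contourArea)[:,0,:].astype(float)
                                                                       ~~~^^^^^^^^^^^^^^^^^^^^^^^^
ValueError: max() iterable argument is empty
```

Emit:
{"op": "carry_out", "data": {
  "steps": [
    [[0, -0.001, 0.05], 0.05, -1],
    [[0, -0.001, 0.1], 0.05, -1],
    [[0, -0.001, 0.134], 0.05, -1],
    [[0, -0.001, 0.134], 0.05, -1],
    [[0, -0.001, 0.134], 0.05, 1],
    [[0, -0.001, 0.134], 0.05, 1],
    [[0, -0.001, 0.134], 0.05, 1],
    [[0, -0.001, 0.134], 0.05, 1],
    [[0, -0.001, 0.134], 0.05, 1],
    [[0, -0.001, 0.134], 0.05, 1]
  ]
}}

```text
time: 12.6
tool_pos: [0.4324, -0.1723, 0.0806]
ee_rot: [3.141, 0.0, 3.054]
wrist_force: [-0.3, 0.8, 2.0]
width: 0.0441
finger_force: 30.0
```

Emit:
{"op": "carry_out", "data": {
  "steps": [
    [[0, 0, -0.02], 0, 1],
    [[0, 0, -0.045], 0, 1],
    [[0, 0, -0.075], 0, 1],
    [[0, 0, -0.11], 0, 1],
    [[0, 0, -0.11], 0, 1],
    [[-0.02, 0.05, -0.11], 0, 1],
    [[-0.04, 0.1, -0.11], 0, 1],
    [[-0.055, 0.15, -0.11], 0, 1],
    [[-0.061, 0.176, -0.11], 0, 1],
    [[-0.061, 0.176, -0.11], 0, 1]
  ]
}}

```text
time: 13.85
tool_pos: [0.5076, -0.0008, 0.1876]
ee_rot: [3.141, -0.004, 3.058]
wrist_force: [-1.0, -1.4, -1.4]
width: 0.0438
finger_force: 30.0
```

```bash
python3 - <<'E'
from h import *
b=snap('scene');B=cloud(b);s=snap('wrist','w6.png');W=cloud(s)
go((.5087,-.0025,.16))
c0=np.array([.509,-.002])
# nose axis from scene depth: visible nose points by height
for z in(.125,.135,.145,.155):
    m=seg(B,c0,.03,z-.005,z+.005)>0;q=B[m]
    if len(q)>3:print(z,len(q),q[:,:2].mean(0).round(4))
z=B[...,2][seg(B,c0,.025,.09,.3)>0];print('lowest',np.sort(z)[:8].round(3))
print('body',[(h,B[seg(B,c0,.035,h-.006,h+.006)>0][:,:2].mean(0).round(4)) for h in(.175,.19,.205)])
i=b['image'];K=b['mtx'];p=b['R']@np.array([.509,-.002,.11])+b['t'];u,v=(K@p)[:2]/p[2];u,v=int(u),int(v);print(u,v)
c=i[v-110:v+60,u-110:u+110,::-1];np.savez('/tmp/b6',**b)
k=s['image'][100:300,180:400,::-1]
cv2.imwrite('pics/c6.png',np.hstack([cv2.resize(c,(400,400*c.shape[0]//c.shape[1]))[:300],cv2.resize(k,(400,363))[:300]]))
E
```

```text
go [-0.0012  0.0004  0.0285] roll 0 at [ 0.5075 -0.0028  0.1885] [-3.141  -0.0033  3.0545] t 13.95 w 0.0436 F [-0.3  0.4 -1.3]
0.125 25 [ 0.5009 -0.0062]
0.135 27 [ 0.5022 -0.0064]
0.145 30 [ 0.5006 -0.0054]
0.155 28 [ 0.5011 -0.0066]
lowest [0.12  0.121 0.121 0.122 0.122 0.122 0.123 0.124]
body [(0.175, array([ 0.4972, -0.0133])), (0.19, array([ 0.4951, -0.0116])), (0.205, array([ 0.4956, -0.015 ]))]
307 200
```

View pics/c6.png

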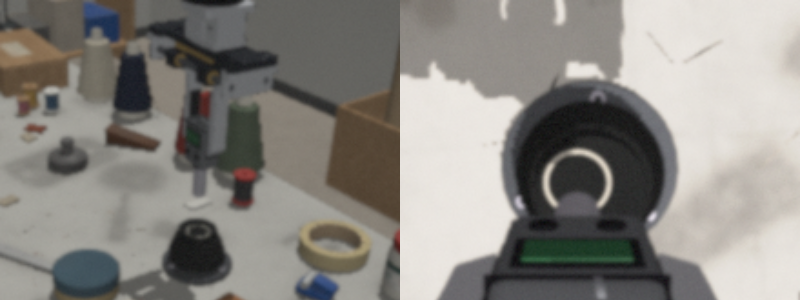

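The tester hangs upright: its axis is constant with height and the foot is at about 0.121. The chalk ring is visible at crop (577,182) with the nose end just behind it at (575,205). I'll compare nose and ring in the same cameras.

```bash
python3 - <<'E'
from h import *
b=np.load('/tmp/b6.npz');B=cloud(b)
m=seg(B,(.509,.002),.032,.05,.075)
ys,xs=np.where(m);g=b['image'].mean(2);print(xs.min(),xs.max(),ys.min(),ys.max())
v=g[m>0];th=np.percentile(v,80);k=(m>0)&(g>max(th,np.median(v)+12));k=k.astype('uint8')
k=k&seg(B,(.509,.002),.032,.058,.07)
print(k.sum(),np.median(v),th)
yy,xx=np.where(k>0)
K=b['mtx'];d=np.c_[(xx-K[0,2])/K[0,0],(yy-K[1,2])/K[1,1],np.ones(len(xx))]@b['R'];o=-b['R'].T@b['t']
p=o+d*((.062-o[2])/d[:,2])[:,None]
(x,y),r=cv2.minEnclosingCircle(p[:,:2].astype('float32'));print('scene chalk',x,y,r,'median',np.median(p,0))
print('scene pad',pixcirc(b,seg(B,(.509,.002),.032,.058,.07),.062))
# nose centreline pixels in scene at heights, via nose mask edges
n=seg(B,(.507,-.002),.02,.123,.160);ys,xs=np.where(n)
for y0 in range(ys.min(),ys.max()+1,4):
    q=xs[ys==y0];print(y0,q.min(),q.max(),end='; ')
# expected pixel column of axis at (x,y) candidates
for c in[(.5058,-.0009),(.5075,-.002),(.5087,-.0025)]:
    p=b['R']@np.array([*c,.14])+b['t'];print(c,(K@p/p[2])[:2].round(1))
E
```

```text
293 317 210 226
63 43.0 65.26666666666667
scene chalk 0.5124228000640869 0.004221651703119278 0.02757658064365387 median [0.51827445 0.00608576 0.062     ]
scene pad (array([0.5094, 0.0026]), 0.0278)
183 304 305; 187 303 310; 191 303 310; 195 303 309; (0.5058, -0.0009) [306.5 189.3]
(0.5075, -0.002) [307.4 189.3]
(0.5087, -0.0025) [307.9 189.3]
```

Emit:
{"op": "carry_out", "data": {
  "steps": [
    [[-0.001, -0.0015, 0.02], 0, 1],
    [[-0.001, -0.0015, 0.035], 0, 1],
    [[-0.001, -0.0015, 0.045], 0, 1],
    [[-0.001, -0.0015, 0.045], 0, 1],
    [[-0.001, -0.0015, 0.045], 0, 1]
  ]
}}

```text
time: 14.58
tool_pos: [0.5097, -0.0043, 0.1461]
ee_rot: [3.142, 0.001, 3.054]
wrist_force: [-0.1, 0.1, -2.2]
width: 0.0439
finger_force: 30.0
```

```bash
python3 - <<'E'
from h import *
b=snap('scene');B=cloud(b);s=snap('wrist');W=cloud(s)
go((.5087,-.0025,.129))
z=B[...,2][seg(B,(.505,-.004),.012,.066,.3)>0];print('lowest',np.sort(z)[:5].round(3))
for z in(.085,.095,.105):
    m=seg(B,(.509,-.002),.02,z-.005,z+.005)>0;q=B[m];print(z,len(q),q[:,:2].mean(0).round(4),(q[:,:2].mean(0)+[.0046,.0053]).round(4))
print('scene pad',pixcirc(b,seg(B,(.509,.002),.032,.058,.068),.062))
c=b['image'][150:240,250:360,::-1];k=s['image'][120:300,180:400,::-1]
cv2.imwrite('pics/c7.png',np.hstack([cv2.resize(c,(440,360),interpolation=3),cv2.resize(k,(360,360*180//220),interpolation=3).copy() if 0 else cv2.resize(k,(360,360),interpolation=3)]))
E
```

```text
go [0.0013 0.0016 0.0174] roll 0 at [ 0.5098 -0.0042  0.1464] [3.1416e+00 1.7000e-03 3.0542e+00] t 14.68 w 0.0435 F [-0.8 -0.1 -1.4]
lowest [0.078 0.078 0.079 0.08  0.08 ]
0.085 24 [ 0.503  -0.0098] [ 0.5076 -0.0045]
0.095 28 [ 0.5031 -0.0092] [ 0.5077 -0.0039]
0.105 25 [ 0.5041 -0.0085] [ 0.5087 -0.0032]
scene pad (array([0.5079, 0.0012]), 0.0258)
```

View pics/c7.png

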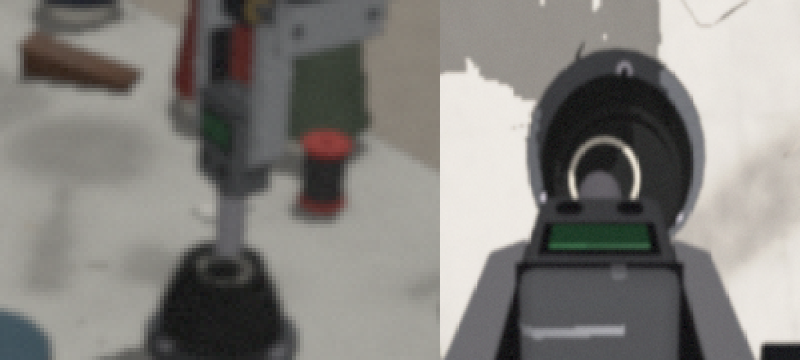

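The wrist crop shows the ring centre at (603,168) and the nose at column 598, so the foot is about 2 mm too far to -y. The scene crop agrees: the foot projects about 4 mm to the right of the ring centre. I'll shift by world (-2,+2) mm and lower until the pin touches.

Emit:
{"op": "carry_out", "data": {
  "steps": [
    [[0.002, 0.002, 0], 0, 1],
    [[0.002, 0.002, 0.005], 0, 1],
    [[0.002, 0.002, 0.009], 0, 1],
    [[0.002, 0.002, 0.011], 0, 1],
    [[0.002, 0.002, 0.013], 0, 1],
    [[0.002, 0.002, 0.013], 0, 1]
  ]
}}

```text
time: 15.42
tool_pos: [0.5075, -0.0019, 0.1329]
ee_rot: [3.141, 0.0, 3.054]
wrist_force: [-1.0, 0.3, 2.7]
width: 0.0437
finger_force: 30.0
```

```bash
python3 - <<'E'
from h import *
for i in range(3):
    s=snap('wrist');go((.5082,-.0024,.1306))
b=snap('scene')
c=b['image'][160:240,260:350,::-1];k=s['image'][120:300,180:400,::-1]
cv2.imwrite('pics/c8.png',np.hstack([cv2.resize(c,(405,360),interpolation=3),cv2.resize(k,(390,360),interpolation=3)]))
E
```

```text
go [-0.0008 -0.0004  0.0023] roll 0 at [ 0.5075 -0.0019  0.1329] [3.1414e+00 1.0000e-04 3.0543e+00] t 15.47 w 0.0439 F [-1.6  0.4  1.7]
go [-0.0008 -0.0004  0.0023] roll 0 at [ 0.5075 -0.0019  0.1329] [3.1414 0.     3.0542] t 15.53 w 0.0442 F [-1.3  0.3  2.1]
go [-0.0008 -0.0004  0.0022] roll 0 at [ 0.5075 -0.0019  0.1328] [3.1414e+00 1.0000e-04 3.0543e+00] t 15.57 w 0.0438 F [-2.3  1.   0.9]
```

View pics/c8.png

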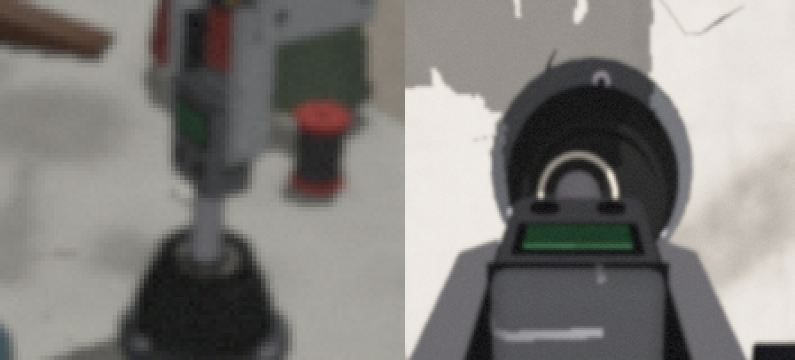

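The foot is centred in the ring: nose 577 against ring 578 in the wrist crop, and 208 against 208 in the scene crop. The pin is partly in, so I'll press gently home.

Emit:
{"op": "carry_out", "data": {
  "steps": [
    [[0, 0, 0.001], 0, 1],
    [[0, 0, 0.002], 0, 1],
    [[0, 0, 0.0025], 0, 1],
    [[0, 0, 0.0025], 0, 1]
  ]
}}

```text
time: 16.12
tool_pos: [0.5076, -0.0019, 0.1307]
ee_rot: [3.141, 0.0, 3.054]
wrist_force: [-2.7, 0.9, 5.0]
width: 0.0438
finger_force: 30.0
```

Emit:
{"op": "carry_out", "data": {
  "steps": [
    [[0, 0, 0.0005], 0, 1],
    [[0, 0, 0.001], 0, 1],
    [[0, 0, 0.001], 0, 1]
  ]
}}

```text
time: 16.5
tool_pos: [0.5076, -0.0019, 0.1306]
ee_rot: [3.142, 0.001, 3.054]
wrist_force: [-3.2, 1.2, 8.3]
width: 0.0442
finger_force: 30.0
```

```bash
python3 - <<'E'
from h import *
F=[];Z=[]
for i in range(8):
    robot.snapshot('wrist');o=robot.get_obs();F.append(o['wrist_force']);Z.append(o['tool_pos'])
print(np.mean(F,0).round(2),np.mean(Z,0).round(4),o['ee_rot'].round(4))
E
```

```text
[-4.18  0.96  8.78] [ 0.5076 -0.0019  0.1306] [3.1416e+00 9.0000e-04 3.0543e+00]
```

```bash
python3 - <<'E'
from h import *
R=[]
for i in range(6):
    B=cloud(snap('scene'));r=[]
    for z in(.075,.085,.095,.102):
        q=B[seg(B,(.507,-.002),.02,z-.005,z+.005)>0];r.append(q[:,:2].mean(0))
    R.append(r)
print(np.mean(R,0).round(4)); 
s=snap('wrist');W=cloud(s);m=seg(W,(.508,-.002),.04,.15,.2);print(m.sum())
o=robot.get_obs();print(o['wrist_force'].round(1),o['wrist_torque'].round(2))
E
```

```text
[[ 0.5013 -0.0068]
 [ 0.5014 -0.0077]
 [ 0.5013 -0.0081]
 [ 0.5001 -0.0065]]
11387
[-3.7  1.5  8.1] [ 0.23  1.04 -0.03]
```

The nose axis reads upright and the press is steady at about 10 N. The tool stopped sinking under further push, so the foot is flush. Handing in.

```bash
python3 -c "
from bench import robot
print(robot.close_job())"
```

```text
the job is handed in; nothing more can be done
None
```

I fitted the plain cup home over the former, nested the ringed cup home over it, and handed in with the tester still gripped upright, its foot flush inside the chalk ring under about 10 N; the hand-in returned no verdict.

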